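# Fetch the green-lidded jar from the dispensary carousel to the check scale

### The arm

A 6-joint arm with a two-finger parallel gripper is mounted at the origin on the work surface. World frame = base frame: x ahead of the robot, y to its left, z up, the work surface at z = 0. Lengths are in m, angles in degrees, forces in N, time in s.
With the tool pointing down it reaches from about 0.25 to 0.775 m from the base axis. Payload 4 kg.
Tool frame: the origin (TCP) lies where the fingers leave the gripper's body, on its centre line; the fingertips stand 73 mm ahead of it and the grasp point (between the pads) lies 54 mm ahead of it; z points along the fingers, y is the line along which they close (so a half turn about z gives the same grasp; the last joint's range is limited). The gripper opens to 85 mm and grips with 20 to 120 N. Pads are 22 mm wide; open, the fingers measure 114 mm over their backs; the gripper's body (76 mm by 85 mm) begins 54 mm behind the grasp point. The pads swing forward as they close: fully open they stand 13 mm farther back than shut.
Start: joints at [-73.86, 4.996, 78.535, -0, 96.463, -5.907], TCP at [0.206, -0.51, 0.304] pointing down, gripper open.
Joint ranges: [-177.83, 177.83], [-43.37, 116.18], [15.69, 146.23], [-61.86, 241.86], [9.47, 152.12], [-147.06, 147.06]. Speed limits (degrees/s): [159.86, 159.86, 180, 180, 180, 180].

### API

Orientations are given as [roll, pitch, yaw] about the fixed x, y, z axes, in that order (R = Rz(yaw) Ry(pitch) Rx(roll)).
In Python, from station import ctrl gives the robot as it stands. Calls block until the motion is done:
- ctrl.move_to(position, orientation): joint-space move of the TCP to a pose.
- ctrl.servo_line(position, rot=None, rate=0.15): straight line of the TCP; rot=None keeps the orientation; rate is the mean speed in m/s.
- ctrl.set_joints(angles): joint-space move.
- ctrl.grip(opening): opening from 0.0 (shut) to 1.0 (fully open); the grip force is fixed at half the most; returns when the fingers have stopped.
- ctrl.hold(seconds).
- ctrl.solve_ik(position, orientation): joint angles nearest the present ones, or None.
- ctrl.get_state(): the state.
- ctrl.grab_frame(name): name is "side" or "top"; returns a dict with "pixels" (480x640x3 uint8, red, green, blue), "camera_matrix" (3x3 intrinsics, pixels), "world_to_cam" (4x4, takes a point from world to camera coordinates). Camera axes: x right, y up, looking along -z (the intrinsics and any distortion apply to the point x, -y, -z); pixel columns grow to the right and rows downward; lengths in m; the calibration is good to about 2 mm. A picture is of the moment at which its call begins. There is no depth.
A pose or a line that the arm cannot do raises ctrl.Unreachable and nothing moves.
- ctrl.hand_in(): hands the job in; it is judged then, once.
Trained networks look in the newest picture that a camera, given by its name, has taken for a name from the list of things; names that differ only in an ending like _2 or _b are one class to them, and where a whole thing is asked for, a point or a joint stands for the part that bears it (a point fixed in the world has none). Each returns a list of dicts, best first, with "conf" (0 to 1); they miss things now and then, are a little off and sometimes report something else, mostly with a low value. They report only what shows in the picture. A call takes as long as a camera call.
- ctrl.trace(label, camera): "mask" (480x640 bool, what is visible of it) and "rect" ([left, top, width, height] in pixels, round what is visible of it).
- ctrl.tip_of(label, camera): "xy" ([column, row] in pixels: a listed point, or the origin of a listed thing).
The state is a dict: "clock": time; "joint_pos": joint angles; "qvel": joint speeds; "joint_efforts": joint torques, N m; "tcp_pos": TCP position; "eef_rot": TCP orientation; "ft_force": force on the tool from outside, world axes, zero at the start; "torque": the same for the moment, N m; "opening": opening from 0.0 (shut) to 1.0 (fully open); "finger_force": force on a finger pad.
Only numpy, scipy, OpenCV 4.12 (cv2) and the standard library are available. Lean on these libraries where they do the work, as an engineer would, in place of code of your own. Each camera call takes 0.05 s, during which the arm holds its last target. There are 200 camera calls.

### The job

Turn the jar carousel until the green-lidded jar stands in the middle of the gap in the brass hoop, then lift that jar out and set it down, without dropping it, upright in the middle of the scale's dock, so that its edge holds the orange switch lever down. Leave the other jars standing in the carousel.

Things in the scene. Friction and masses are not known exactly. Their poses are not given: they have to be found in the camera images.
- hub (a point): Wooden jar carousel (lazy Susan, 370 mm across, vertical axis). The point is on its turning axis, on the top face (137 mm above the table) of the 150 mm disc at its centre. It turns over a full turn either way with 2 to 4 N at the knob and stays where it is left; turn it smoothly, a jerk can pull the knob out of a grip. Five equal bays lie 72 degrees apart; four hold a jar, one is empty.
- green_bay (a point): Middle of the floor of the green-lidded jar's bay, 125 mm from the axis and 30 mm above the table; turns with the carousel. Bays are parted by walls 25 mm high, 6 mm thick, closed outside by a rim 12 mm high (from 175 mm off the axis) and inside by a step 25 mm high (85 mm from the axis). The jar may stand some mm off this point.
- knob (a point): Red upright round knob, 24 mm diameter, 60 mm high, fixed on the carousel's central disc 55 mm from the axis, exactly opposite the green-lidded jar's bay; base 137 mm, top 197 mm above the table. The point is on the knob's own axis, 172 mm above the table. Carrying the knob round the hub turns the carousel.
- gap (a point): Middle of the gap in the fixed brass hoop (10 mm rod, radius 125 mm about the hub, top 145 mm above the table), which passes 10 mm above the lids and blocks lifting except in the gap, 50 degrees to either side of this point, facing the robot. Posts 196 mm from the hub. The point is 77.5 mm above the table: where the jar's centre is when presented.
- green_jar_c (a point): The wanted jar: upright amber glass jar with a green lid, 56 mm diameter, 95 mm high in all (body 72 mm; lid 51 mm diameter, 20 mm high), 0.24 to 0.42 kg. The point is the jar's centre, 47.5 mm above its underside; z is the jar's axis.
- seat (a point): Jar dock of a white check scale (190 x 150 mm). The point is the middle of its level steel seat, on its surface 30 mm above the table. x points to the back (white console up to 63 mm high, from 66 mm behind the point); the front, -x, is open. Dark fences 14 mm high, inner faces 38 mm from the point, stand left (+y), right (-y) and at the back (+x).
- lever_tip (a point): Tip (18 mm wide) of the dock's hinged orange switch lever, which comes forward 38 mm from a hinge 50 mm behind the seat's middle. Raised, the tip is 11 mm above the seat and 14 mm behind its middle, so the back edge of a jar standing in the middle of the seat presses it down flush.
- lever (a joint): Angle of the switch lever (rad): 0 raised, about 0.3 pressed flush with the seat (stop at 0.36). Light spring, under 1 N at the tip: the jar's weight holds it down.
- black_jar_c (a point): Jar of the same size with a black lid in another bay of the carousel, to be left in it; the point is its centre, 47.5 mm above its underside.
- white_jar_c (a point): Jar of the same size with a white lid in another bay of the carousel, to be left in it; the point is its centre, 47.5 mm above its underside.
- orange_jar_c (a point): Jar of the same size with an orange lid in another bay of the carousel, to be left in it; the point is its centre, 47.5 mm above its underside.

How it is judged (in metres and radians):
On the way, in this order (a step that is already met when the one before it is completed fails the run):
1. the green-lidded jar, still standing in its bay, is brought to the middle of the gap (within 35 mm) (horizontal distance between green_jar_c and gap below 0.035 m and height (world z) of green_jar_c below 0.09 m and angle between green_jar_c's own z axis and vertical below 0.2 rad), for 0.2 s.
2. the green-lidded jar is lifted clear out of the carousel through the gap (height (world z) of green_jar_c above 0.105 m), for 0.05 s.
At the end, for the whole second after the job is handed in: The green-lidded jar stands upright (within 0.06 rad) and at rest on the dock's seat, its centre within 14 mm of the seat's middle, released, with the lever pressed beyond 0.24 rad; the other jars stand in their carousel bays (horizontal distance between green_jar_c and seat below 0.014 m and angle between green_jar_c's own z axis and vertical below 0.06 rad and height (world z) of green_jar_c between 0.07 and 0.083 m and value of joint lever above 0.24 rad and velocity of joint lever below 0.05 rad/s and linear speed of green_jar below 0.02 m/s and angle between each of black_jar_c, white_jar_c, orange_jar_c's own z axis and vertical below 0.2 rad and height (world z) of each of black_jar_c, white_jar_c, orange_jar_c below 0.085 m and horizontal distance between each of black_jar_c, white_jar_c, orange_jar_c and hub below 0.165 m); the robot touches nothing.
It fails at once if another jar is tipped, lifted or knocked out of the carousel ((angle between black_jar_c's own z axis and vertical above 0.35 rad or height (world z) of black_jar_c below 0.065 m or height (world z) of black_jar_c above 0.1 m or horizontal distance between black_jar_c and hub above 0.17 m) or (angle between white_jar_c's own z axis and vertical above 0.35 rad or height (world z) of white_jar_c below 0.065 m or height (world z) of white_jar_c above 0.1 m or horizontal distance between white_jar_c and hub above 0.17 m) or (angle between orange_jar_c's own z axis and vertical above 0.35 rad or height (world z) of orange_jar_c below 0.065 m or height (world z) of orange_jar_c above 0.1 m or horizontal distance between orange_jar_c and hub above 0.17 m)).
It fails at once if the green-lidded jar is dropped (moves faster than 0.45 m/s while not touched by the fingers) (linear speed of green_jar above 0.45 m/s and contact force between the fingers and green_jar below 0.1 N).
It fails at once if the green-lidded jar is tipped over (angle between green_jar_c's own z axis and vertical above 0.7 rad).
It also fails if it takes over 58 s, if anything falls off the work surface, if the arm or the gripper's body presses on something with over 40 N, if the wrist force passes 120 N, or if a joint passes its speed limit or range.

## Working session

There is one attempt and no reset: what is moved stays moved. The work goes in short steps, each a Python script; the robot and the scene stay as the last script left them, time stands still between calls to the robot, and variables do not carry over. Pictures are saved under pics/ and viewed, at most 10 in all, crops included, and the job is handed in when it is done.

```bash
ls; mkdir -p pics; cat > h.py <<'E'
import numpy as np, cv2
from station import ctrl
def ray(f,px):
    K=np.array(f["camera_matrix"]);T=np.array(f["world_to_cam"])
    d=np.linalg.inv(K)@[px[0],px[1],1]; d=np.array([d[0],-d[1],-d[2]])
    R=T[:3,:3]; return -R.T@T[:3,3], R.T@d
def at_z(f,px,z):
    c,d=ray(f,px); return c+d*(z-c[2])/d[2]
def tri(rs):
    A=np.zeros((3,3));b=np.zeros(3)
    for c,d in rs:
        d=d/np.linalg.norm(d);P=np.eye(3)-np.outer(d,d);A+=P;b+=P@c
    return np.linalg.solve(A,b)
Z=dict(hub=.137,green_bay=.03,knob=.172,gap=.0775,green_jar_c=.0775,seat=.03,lever_tip=.041,black_jar_c=.0775,white_jar_c=.0775,orange_jar_c=.0775)
def look(names,tag=None):
    F={}
    for c in("top","side"):
        F[c]=ctrl.grab_frame(c)
        if tag: cv2.imwrite(f"pics/{tag}_{c}.png",F[c]["pixels"][...,::-1])
    for n in names:
        rs=[]
        for c in F:
            r=ctrl.tip_of(n,c)
            if r:
                print(n,c,round(r[0]["conf"],2),np.round(r[0]["xy"],1),"atz",np.round(at_z(F[c],r[0]["xy"],Z[n])[:2],4)); rs.append(ray(F[c],r[0]["xy"]))
        if len(rs)==2: print("   tri",np.round(tri(rs),4))
    return F
E
python3 - <<'E'
from h import *
F=look(Z,"a")
for c in F: print(c,F[c].keys(),np.round(ray(F[c],(320,240)),3))
s=ctrl.get_state();print(s["clock"],s["eef_rot"],s["ft_force"])
E
```

```text
pics
hub top 0.75 [443.6 241.4] atz [ 0.5709 -0.238 ]
hub side 0.75 [318.3 176.7] atz [ 0.5779 -0.2283]
   tri [ 0.5756 -0.2403  0.1268]
green_bay top 0.67 [390.6 207.1] atz [ 0.6617 -0.1475]
green_bay side 0.79 [281.9 236.8] atz [ 0.661  -0.1445]
   tri [ 0.6619 -0.1478  0.0269]
knob top 0.6 [469.  258.5] atz [ 0.5334 -0.2774]
knob side 0.81 [334.6 152.9] atz [ 0.5416 -0.2701]
   tri [ 0.5381 -0.2797  0.1642]
green_jar_c top 0.93 [396.5 203.6] atz [ 0.6586 -0.155 ]
green_jar_c side 0.69 [275.7 219.2] atz [ 0.6719 -0.1519]
   tri [ 0.6664 -0.1561  0.0719]
seat top 0.58 [245.3 247.9] atz [0.5719 0.1609]
seat side 0.85 [316.3 352.6] atz [0.5713 0.1655]
   tri [0.5722 0.1618 0.0247]
lever_tip top 0.47 [241.4 241.4] atz [0.5841 0.1679]
lever_tip side 0.62 [305.7 347.3] atz [0.5909 0.1615]
   tri [0.5868 0.1666 0.0474]
black_jar_c top 0.9 [386.  270.6] atz [ 0.5202 -0.132 ]
black_jar_c side 0.85 [344.8 221.7] atz [ 0.5183 -0.1442]
   tri [ 0.5186 -0.1308  0.09  ]
white_jar_c top 0.86 [445.2 305.2] atz [ 0.4517 -0.2491]
white_jar_c side 0.76 [371.6 192.1] atz [ 0.4559 -0.2458]
   tri [ 0.4538 -0.2501  0.0736]
orange_jar_c top 0.68 [464.2 190.9] atz [ 0.686  -0.2946]
orange_jar_c side 0.71 [277.4 177. ] atz [ 0.6811 -0.3024]
   tri [ 0.6817 -0.2923  0.0861]
top dict_keys(['pixels', 'camera_matrix', 'world_to_cam']) [[ 0.392 -0.025  1.247]
 [ 0.16   0.023 -0.987]]
side dict_keys(['pixels', 'camera_matrix', 'world_to_cam']) [[ 0.52   0.779  0.934]
 [ 0.042 -0.71  -0.703]]
1.1 [1.79997371e+02 2.83629870e-03 2.20474033e+01] [-0.97139722 -0.8525855   0.89542802]
```

View pics/a_top.png

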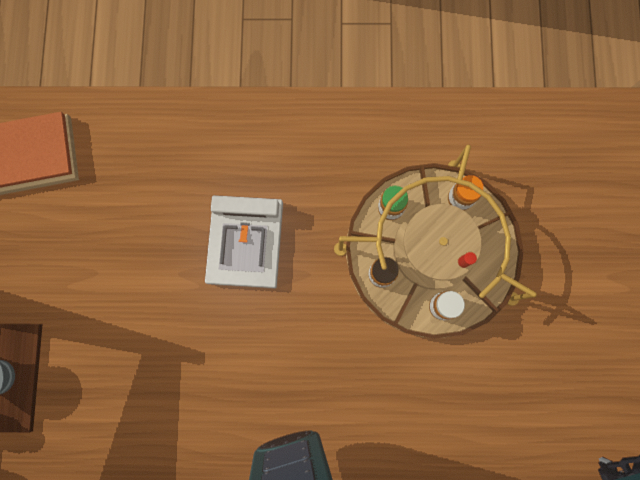

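View pics/a_side.png

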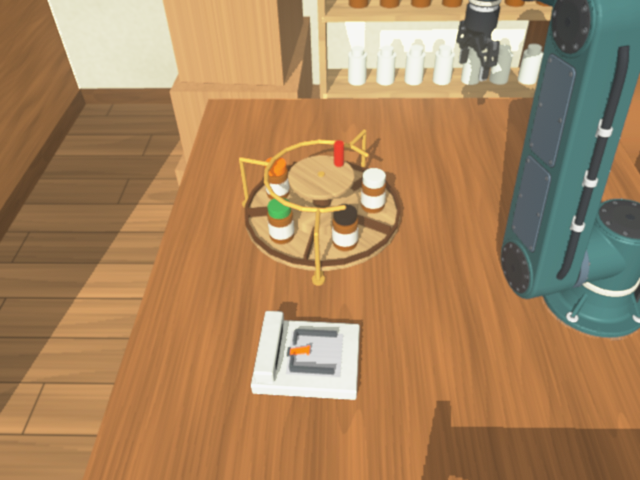

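The top view shows the hoop's ends near (383,268) and (485,292), its posts near (341,243), (463,150) and (515,295), the red knob at (468,259) and the green lid at (395,198). Black, white and orange are in other bays, and the scale is at (245,245) with its back towards +x.

```bash
python3 - <<'E'
from h import *
f=ctrl.grab_frame("top")
hub=np.array([.574,-.238])
for p in [(383,268),(484,292),(441,179),(507,240),(380,230)]:
    q=at_z(f,p,.14)[:2]-hub; print(p,q,np.linalg.norm(q),np.degrees(np.arctan2(q[1],q[0])))
a=at_z(f,(206,287),.02);b=at_z(f,(277,289),.02);print("front",a,b,np.degrees(np.arctan2(*(b-a)[:2])))
fs=ctrl.grab_frame("side")
p=at_z(fs,(345,208),.14)[:2]-hub;print(p,np.degrees(np.arctan2(p[1],p[0])))
# crop of hoop
c=cv2.resize(f["pixels"][150:345,330:540],None,fx=2.8,fy=2.8,interpolation=cv2.INTER_CUBIC);cv2.imwrite("pics/crop.png",c[...,::-1])
# circle fit of hoop by hsv
h=cv2.cvtColor(f["pixels"],cv2.COLOR_RGB2HSV);m=cv2.inRange(h,(20,150,120),(30,255,255))
ys,xs=np.nonzero(m);P=np.array([at_z(f,(x,y),.14)[:2] for x,y in zip(xs,ys)])
for _ in range(10):
    q=P-hub;r=np.linalg.norm(q,axis=1);k=abs(r-.125)<.012;k&=~(r<.1)
    A=np.c_[2*P[k],np.ones(k.sum())];s=np.linalg.lstsq(A,(P[k]**2).sum(1),rcond=None)[0];hub=s[:2]
print("hoop",hub,np.sqrt(s[2]+hub@hub),k.sum())
q=P[k]-hub;a=np.sort(np.degrees(np.arctan2(q[:,1],q[:,0]))%360);d=np.diff(a);i=d.argmax();print("gap",a[i],a[i+1],(a[i]+a[i+1])/2)
yaw=[]
E
```

```text
(383, 268) [-0.0556593   0.11741711] 0.12994127102870112 115.36238121094301
(484, 292) [-0.10017238 -0.07300065] 0.12394999857177968 -143.91729443881152
(441, 179) [0.12010852 0.00232962] 0.12013110928373485 1.111168177373382
(507, 240) [-0.00025155 -0.12085754] 0.12085780447200567 -90.11925304621862
(380, 230) [0.01805492 0.12250031] 0.12382369210500592 81.61572320332255
front [0.48944141 0.24317483 0.02      ] [0.48617329 0.09280273 0.02      ] -178.7549555562877
[-0.05597162  0.11890202] 115.2081183827929
hoop [ 0.5717789  -0.23553116] 0.12446076910176383 850
gap 115.29703071835618 212.4152746394873 163.85615267892175
```

View pics/crop.png

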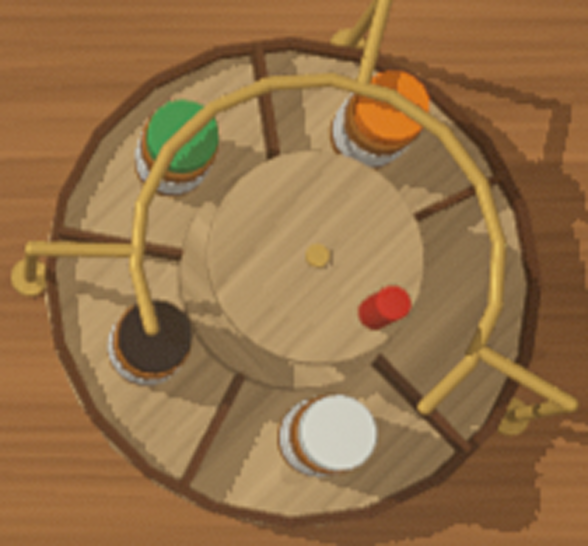

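Hub is about (0.572, -0.2365). The gap's middle lies at about 164.5° and the green bay at about 45°, so the carousel must turn +119.5°. I'll cage the knob loosely between the pads so that small errors in the hub estimate don't build up force.

```bash
python3 - <<'E'
from h import *
hub=np.array([.572,-.2365]);
def kp(a): return hub+.055*np.array([np.cos(np.radians(a)),np.sin(np.radians(a))])
def pose(t,z=.228): return [*kp(225+t),z],[180,0,(45+t)]
p,o=pose(0,.30)
ctrl.move_to(p,o); ctrl.servo_line(pose(0)[0],rate=.12)
s=ctrl.get_state();print(s["clock"],s["joint_pos"],s["ft_force"])
ctrl.grip(.36);s=ctrl.get_state();print(s["opening"],s["finger_force"],s["ft_force"])
f0=np.array(s["ft_force"])
for t in np.arange(10,125,10):
    t=min(t,120.5)
    p,o=pose(t); ctrl.servo_line(p,o,rate=.035)
    s=ctrl.get_state();f=np.array(s["ft_force"]);print(t,np.round(f,1),np.round(s["finger_force"],1),round(s["clock"],1))
    if np.linalg.norm(f-f0)>35: print("STOP");break
look(["green_bay","knob","green_jar_c"],"b")
E
```

```text
3.4417 [-3.27600623e+01  1.27899078e+01  7.82149791e+01  3.82288376e-04
  8.89173129e+01  1.22683729e+01] [0.07147773 1.07308229 0.24597102]
0.35916821262814036 0.0 [ 0.47534643  1.18902044 -0.19953979]
10 [-0.2  0.6  0.5] 0.0 4.4
20 [-0.1  0.9  0.5] 0.0 4.9
30 [-0.4 -0.   0.3] 0.0 5.3
40 [1.  0.1 0.8] 0.0 5.7
50 [-0.1  0.  -0.1] 0.0 6.1
60 [ 0.4 -0.5 -0.6] 0.0 6.6
70 [-0.3  0.5  0.5] 0.0 7.0
80 [ 0.7 -0.4  0.2] 0.0 7.4
90 [ 0.6  0.6 -0.2] 0.0 7.8
100 [-0.1 -0.5  0.7] 0.0 8.3
110 [ 0.2 -0.5 -0.1] 0.0 8.7
120 [-0.  -0.8 -0.3] 0.0 9.1
green_bay side 0.68 [372.5 218.5] atz [ 0.4535 -0.2066]
knob top 0.62 [454.4 210.3] atz [ 0.6247 -0.2532]
knob side 0.8 [293.1 159.1] atz [ 0.6338 -0.2471]
   tri [ 0.6306 -0.2551  0.1649]
green_jar_c top 0.72 [375.6 245.7] atz [ 0.5709 -0.1114]
green_jar_c side 0.63 [374.9 201.1] atz [ 0.4495 -0.2137]
   tri [ 0.505  -0.0919  0.1991]
```

```bash
python3 - <<'E'
from h import *
ctrl.grip(1.0)
p=ctrl.get_state()["tcp_pos"]; ctrl.servo_line([p[0],p[1],.30],rate=.15)
ctrl.move_to([.36,.0,.32],[180,0,75])
look(["hub","green_bay","knob","green_jar_c","black_jar_c","seat"],"c")
s=ctrl.get_state();print(s["clock"],s["joint_pos"])
E
```

```text
hub top 0.72 [442.4 244.3] atz [ 0.5652 -0.2355]
hub side 0.87 [319.8 174.8] atz [ 0.5748 -0.2352]
   tri [ 0.5703 -0.2364  0.1349]
green_bay top 0.95 [417.5 304.6] atz [ 0.4549 -0.2009]
green_bay side 0.9 [374.9 221.2] atz [ 0.4482 -0.1973]
   tri [ 0.4515 -0.2007  0.0276]
knob top 0.87 [454.3 208.5] atz [ 0.6281 -0.2531]
knob side 0.78 [293.1 161. ] atz [ 0.6333 -0.2401]
   tri [ 0.633  -0.2559  0.1595]
green_jar_c top 0.68 [425.5 308.3] atz [ 0.4453 -0.2098]
green_jar_c side 0.69 [377.2 204.4] atz [ 0.4447 -0.2023]
   tri [ 0.4448 -0.2108  0.0702]
black_jar_c top 0.6 [492.8 279.6] atz [ 0.5034 -0.3457]
black_jar_c side 0.57 [348.8 163.7] atz [ 0.5086 -0.355 ]
   tri [ 0.5057 -0.344   0.0852]
seat top 0.72 [374.5 244.5] atz [ 0.5807 -0.1126]
seat side 0.67 [316.1 354.6] atz [0.5715 0.1699]
   tri [ 0.6235 -0.1403 -0.4199]
13.0583 [-9.04464693e+00 -2.01026002e+01  9.89387549e+01  1.31475433e-04
  1.01161503e+02  5.95367707e+00]
```

View pics/c_top.png

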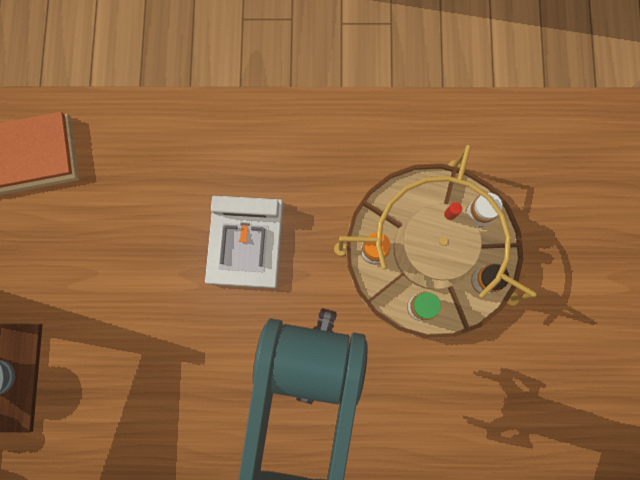

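The green jar is in the gap, with its lid centre near (427,306) in the top view and the gap around it clear. The other jars are standing. Next I'll refine the jar position from its lid and the seat position from the fences, then grasp and lift.

```bash
python3 - <<'E'
from h import *
f=ctrl.grab_frame("top");h=cv2.cvtColor(f["pixels"],cv2.COLOR_RGB2HSV)
m=cv2.inRange(h,(50,120,50),(85,255,255));m[:, :380]=0
(x,y),r=cv2.minEnclosingCircle(cv2.findNonZero(m));lid=at_z(f,(x,y),.122)
print("lid",x,y,r,lid)
d=cv2.inRange(h,(0,0,0),(180,120,95));d[:215]=0;d[275:]=0;d[:,:212]=0;d[:,278:]=0
P=np.array([at_z(f,(a,b),.044)[:2] for b,a in zip(*np.nonzero(d))]);print("fence x",np.percentile(P[:,0],[1,50,99]),"y",np.percentile(P[:,1],[1,99]),len(P))
s=P[P[:,0]<.58];L=s[s[:,1]>.164];R=s[s[:,1]<.164];print("L/R y",L.mean(0),R.mean(0), [np.polyfit(q[:,0],q[:,1],1)[0] for q in(L,R)])
j=np.array([.446,-.2085]) if np.hypot(*(lid[:2]-[.446,-.2085]))>.008 else (lid[:2]+[.446,-.2085])/2
print("use",j)
ctrl.move_to([*j,.26],[180,0,-13]); ctrl.servo_line([*j,.138],rate=.1)
s=ctrl.get_state();print(s["ft_force"],s["clock"])
ctrl.grip(0.0);s=ctrl.get_state();print(s["opening"],s["finger_force"],s["ft_force"],s["clock"])
if s["finger_force"]>5:
    ctrl.servo_line([*j,.17],rate=.05);ctrl.servo_line([*j,.30],rate=.12)
    s=ctrl.get_state();print(s["opening"],s["finger_force"],s["ft_force"],s["clock"])
look(["green_jar_c","seat"],"d")
E
```

```text
lid 426.5666809082031 305.452392578125 12.903830528259277 [ 0.44869579 -0.20489717  0.122     ]
fence x [0.53522859 0.60561969 0.6403678 ] y [0.12023556 0.20665647] 157
L/R y [0.55675689 0.20479077] [0.55550529 0.12339017] [np.float64(-0.047355410335941685), np.float64(-0.07260460892643998)]
use [ 0.4473479  -0.20669859]
[-0.70634171 -0.34729804 -0.72567723] 15.5333
0.6420677189593927 63.69011163711548 [-0.36202628  0.42607255  3.65626897] 15.925
0.640694656221964 63.53410005569458 [ 3.26111082e-03  1.79762319e-01 -3.52698832e+00] 17.95
green_jar_c side 0.7 [378.  146.6] atz [ 0.4336 -0.4269]
seat top 0.95 [242.5 248.4] atz [0.5708 0.1669]
seat side 0.98 [315.8 353.8] atz [0.5722 0.1681]
   tri [0.5717 0.1671 0.0283]
```

View pics/d_side.png

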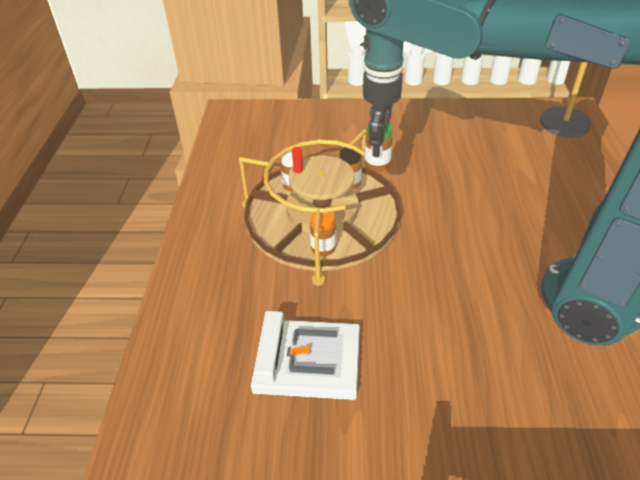

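The jar is held upright, about 3.6 N, and the other jars are standing in the carousel. Now I'll carry it over the dock, hover low and check it.

```bash
python3 - <<'E'
from h import *
s=[.5715,.1655]
ctrl.servo_line([*s,.30],[180,0,-2],rate=.12)
ctrl.servo_line([*s,.175],rate=.08)
f=look([],"e")
for n,z in(("green_jar_c",.1145),):
    for c in("side","top"):
        r=ctrl.tip_of(n,c)
        if r: print(c,r[0],at_z(f[c],r[0]["xy"],z))
st=ctrl.get_state();print(st["finger_force"],st["clock"],st["ft_force"],st["tcp_pos"])
cv2.imwrite("pics/e2.png",cv2.resize(f["side"]["pixels"][220:420,220:420],None,fx=3,fy=3)[...,::-1])
E
```

```text
side {'xy': [312.8, 321.6], 'conf': 0.98} [0.57517409 0.15759612 0.1145    ]
63.50985646247864 23.575 [-0.86485876 -0.27020995 -2.70442531] [0.57164312 0.16554556 0.17540113]
```

View pics/e2.png

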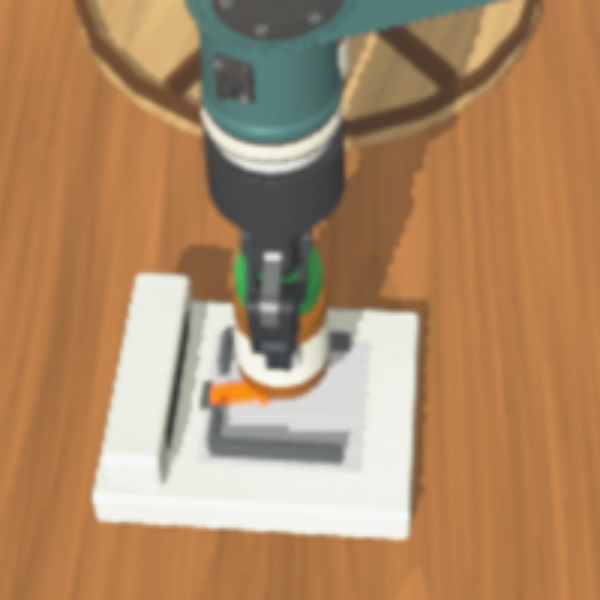

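The jar hangs upright over the dock, with its lever-side edge about over the orange tip, perhaps 2–3 mm too far back. I'll shift it 2 mm forward and lower it.

```bash
python3 - <<'E'
from h import *
s=[.5695,.1655]
ctrl.servo_line([*s,.15],rate=.06)
z=.143
while z>.1355:
    ctrl.servo_line([*s,z],rate=.02); ctrl.hold(.1)
    st=ctrl.get_state(); print(round(z,4),np.round(st["ft_force"],1))
    if st["ft_force"][2]>2.5: break
    z-=.001
ctrl.hold(.2);ctrl.grip(1.0);ctrl.hold(.3)
print(ctrl.get_state()["ft_force"],ctrl.get_state()["opening"])
ctrl.servo_line([*s,.26],rate=.12)
ctrl.servo_line([.40,.02,.30],rate=.2)
f=look(["green_jar_c","seat","black_jar_c","white_jar_c","orange_jar_c"],"f")
print(ctrl.get_state()["clock"])
i=np.hstack([cv2.resize(f[c]["pixels"][y:y+150,x:x+150],(400,400)) for c,y,x in(("side",270,235),("top",170,170))])
cv2.imwrite("pics/f2.png",i[...,::-1])
E
```

```text
0.143 [ 0.1 -0.3 -1.9]
0.142 [ 0.1 -0.3 -2.3]
0.141 [-0.3  0.8 -2.6]
0.14 [ 0.4 -0.5 -1.6]
0.139 [ 0.2  0.5 -2. ]
0.138 [-3.5 -0.5  5.7]
[ 0.1758329  -0.44962836 -0.49518753] 0.9970380686063568
green_jar_c top 0.65 [240.8 245.6] atz [0.5696 0.163 ]
green_jar_c side 0.74 [313.8 338.9] atz [0.5742 0.1684]
   tri [0.5727 0.1639 0.0707]
seat top 0.55 [243.  247.9] atz [0.5719 0.1658]
seat side 0.64 [315.7 352.6] atz [0.5724 0.1655]
   tri [0.5721 0.1658 0.0303]
black_jar_c top 0.68 [489.9 276.7] atz [ 0.5092 -0.3401]
black_jar_c side 0.76 [349.8 163.2] atz [ 0.5061 -0.357 ]
   tri [ 0.5069 -0.3357  0.0937]
white_jar_c top 0.68 [483.4 209. ] atz [ 0.6481 -0.3325]
white_jar_c side 0.76 [292.8 169.8] atz [ 0.6457 -0.3307]
   tri [ 0.6471 -0.3326  0.0763]
orange_jar_c top 0.96 [377.5 244.8] atz [ 0.5727 -0.1153]
orange_jar_c side 0.84 [323.  232.6] atz [ 0.5654 -0.1094]
   tri [ 0.5695 -0.1152  0.0729]
30.4583
```

View pics/f2.png

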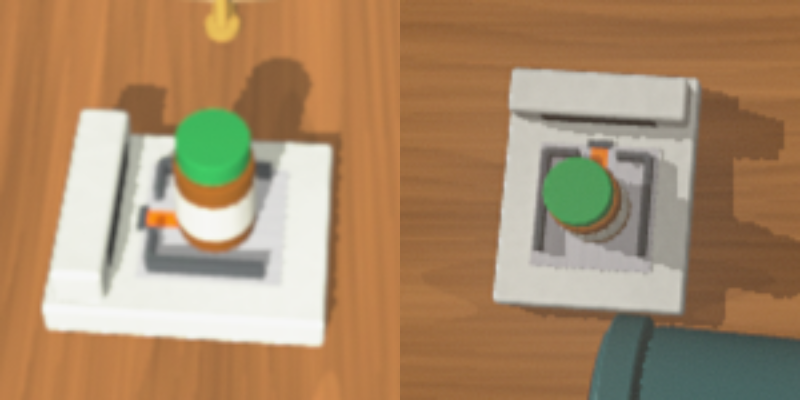

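The jar stands upright in the dock within about 2 mm of the seat's middle, over the lever, which looks flush. The gripper is clear, so I'm handing in.

```bash
python3 -c "
from station import ctrl
print(ctrl.hand_in())"
```

```text
the job is handed in; nothing more can be done
None
```

I turned the carousel, lifted the green-lidded jar out through the gap and set it upright on the scale's dock, about 2 mm from the seat's middle, then handed in at about 30 s. The lever looks pressed flush in the last pictures, though I couldn't read its angle, and the other three jars are still in the carousel; the hand-in returned no verdict.

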